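# Load a loaf tin into the hot cabinet through its sprung flap

## Task

Put the loaf tin away in the empty bay of the glass hot-holding cabinet: stand it on the loading ledge end-on to that bay's flap, then push it in through the sprung flap with the wooden turner, far enough that the flap springs fully shut behind it. Then lay the turner flat on the worktop; keep the tin upright and leave everything else where it is.

Things in the scene. Friction and masses are not known exactly. Their poses are not given: they have to be found in the camera images.
- cabinet: Fixed countertop cabinet, steel frame, clear glass walls and roof, 310 mm wide, 205 mm high, two bays side by side (centred on y = +75 and -75 mm). Origin: on the worktop under the middle of the flaps' plane; x points inwards (pushing direction), z up. Deck 70 mm above the worktop, reaching in to x = 262 mm; flush with it a flat loading ledge, full width, from x = -155 mm to 0.
- bay_a (a point): Middle of the opening of the bay on the cabinet's +y side, in the plane of the flaps at deck height (70 mm above the worktop). Axes as the cabinet's. Bay 140 mm wide inside; opening 134 mm wide, 85 mm high, under a steel header that reaches 205 mm above the worktop and is 14 mm thick. One bay holds the dish, the other is empty but for the thermometer in its back corner.
- bay_b (a point): The same for the bay on the cabinet's -y side.
- flap_a (a joint): Angle (rad) of bay a's clear sprung flap: 0 shut, up to 1.45 as its lower edge swings inwards. Top edge hinged 155 mm above the worktop; 80 mm long; about 1 N at the lower edge starts it, 3 N holds it wide. Its lower edge, a slippery white nylon strip 5 mm above the deck, rides on what passes under it; it shuts once the tin's rear end is 75 mm or more past the flaps' plane.
- flap_b (a joint): The same for the flap of bay b.
- loaf_tin: Dark steel loaf tin with a baked loaf in it, one rigid piece of about 0.4 kg: 130 mm long (x), 60 mm wide (y), straight sides 50 mm high, 58 mm with the loaf. Origin: centre of its underside; z up. Starts on the worktop.
- turner: Flat wooden turner, its blade as wide as the loaf tin or a little wider, 70 g, 220 mm long, lying on the worktop. Origin: centre of its length, on its underside; x along it towards the blade, z up. Blade: x = +35 to +110 mm, 70 mm wide, 9 mm thick, straight front edge. Handle: x = -110 to +40 mm, 24 mm wide, 22 mm thick.
- turner_grip (a point): Middle of the turner's handle where it is best held: 60 mm behind its origin, 11 mm above its underside, 170 mm behind the front edge. Axes as the turner's.
- turner_tip (a point): Middle of the front edge of the turner's blade, 4.5 mm above its underside.
- dish: White baking dish with diced food, 135 x 105 x 48 mm, standing in the occupied bay. Origin: on the deck at the dish's middle sideways, 235 mm inside the flaps; the dish's centre is 65 mm towards the flaps from it. Leave alone.
- thermometer: Small standing dial thermometer, 38 mm wide, 60 mm high, in the back corner of the empty bay. Origin: on the deck, on the bay's middle line, 235 mm inside the flaps; the dial stands 45 mm to the cabinet's +y side of it, its foot reaching from 224 mm inside the flaps to the back. Leave alone.
- square_tin: Empty dark square cake tin, 90 x 90 x 40 mm high. Origin: centre of its underside. Not the one to load; leave alone.
- tub: Clear plastic tub, 85 x 62 x 42 mm high. Origin: centre of its underside. Leave alone.
- jar: Amber glass jar with a steel lid, 56 mm across, 110 mm high. Origin: centre of its underside. Leave alone.
- mug: White mug, 72 mm across, 85 mm high, handle towards its +y. Origin: centre of its underside. Leave alone.
- mill: Wooden pepper mill, 52 mm across, 152 mm high. Origin: centre of its underside. Leave alone.
- bowl: Blue bowl, 90 mm across, 40 mm high. Origin: centre of its underside. Leave alone.
Things that resemble listed ones, but are neither listed nor needed, are in the scene too. Leave any yellow look-alike of the loaf_tin alone.

How it is judged:
On the way, in this order (a step that is already met when the one before it is completed fails the run):
1. the loaf tin stands level on the ledge, end-on, in front of a flap (x of loaf_tin in the frame of cabinet between -0.17 and -0.02 m and z of loaf_tin in the frame of cabinet between 0.064 and 0.078 m and angle between loaf_tin's own z axis and vertical below 0.1 rad and angle between the x axis of loaf_tin and the x axis of cabinet, either way round below 0.5 rad and not (contact force between the fingers and loaf_tin above 0.1 N)), for 0.1 s.
2. the turner pushes the loaf tin in past the flap (x of loaf_tin in the frame of cabinet above 0.06 m and contact force between turner and loaf_tin above 0.1 N), for 0.05 s.
At the end, for the whole second after the job is handed in: The loaf tin stands upright (within 0.1 rad) on the deck inside the empty bay, its centre 130 to 205 mm beyond the plane of the flaps, at rest; both flaps are shut (within 0.08 rad); the turner lies flat on the worktop (underside within 12 mm of it, within 0.12 rad), at rest (x of loaf_tin in the frame of cabinet between 0.13 and 0.205 m and z of loaf_tin in the frame of cabinet between 0.064 and 0.078 m and angle between loaf_tin's own z axis and vertical below 0.1 rad and linear speed of each of loaf_tin, turner below 0.02 m/s and value of joint each of flap_a, flap_b below 0.08 rad and height (world z) of turner below 0.012 m and angle between turner's own z axis and vertical below 0.12 rad); the robot touches nothing.
It fails at once if the loaf tin is tipped (over 0.5 rad) (angle between loaf_tin's own z axis and vertical above 0.5 rad).
It fails at once if something else in the cabinet or on the worktop is shifted by more than 30 mm (distance of any of dish, thermometer, square_tin, tub, jar, mug, mill, bowl from where it was at the start of the episode above 0.03 m).
It also fails if it takes over 66 s, if anything falls off the work surface, if the arm or the gripper's body presses on something with over 40 N, if the wrist force passes 120 N, or if a joint passes its speed limit or range.

## Robot

A 7-joint arm with a two-finger parallel gripper is mounted at the origin on the work surface. World frame = base frame: x ahead of the robot, y to its left, z up, the work surface at z = 0. Lengths are in m, angles in rad, forces in N, time in s.
With the tool pointing down it reaches from about 0.425 to 0.925 m from the base axis. Payload 6.8 kg.
Tool frame: the origin (TCP) lies midway between the tips of the shut fingers; the grasp point (between the pads) lies ctrl.pinch_z behind it (ctrl.pinch_z is the distance from the TCP to the grasp point, in m); z points along the fingers, y is the direction in which the jaws open and shut (so a half turn about z gives the same grasp; the last joint's range is limited). The gripper opens to 88 mm and grips with 3 to 60 N. Pads are 20 mm wide; open, the fingers measure 115 mm over their backs; the gripper's body (75 mm by 178 mm) begins 61 mm behind the grasp point.
Start: joints at [1.089, 0.477, 0.022, 1.555, -0.011, 1.109, -0.083], TCP at [0.246, -0.628, 0.223] pointing down, gripper open.
Joint ranges: [-2.96, 2.96], [-0.34, 2.1], [-1.41, 1.46], [0.24, 2.44], [-1.37, 4.51], [0.17, 1.92], [-2.96, 2.96]. Speed limits (rad/s): [2.39, 2.39, 3.14, 3.14, 3.14, 3.14, 3.14].

## Interface

Orientations are given as a rotation vector (axis times angle).
In Python, from station import status, optics, ctrl, models gives the robot as it stands. The module is installed in compiled form; this text tells all that it offers.
- The arm moves only by the shell command python3 -m crank 'ROWS'. ROWS is JSON, a list that holds one entry, the list of rows, each a list of 7 numbers: the turn, a rotation vector about the tool's x, y, z in degrees, then the shift along the tool's x, y, z in mm, then the opening in per cent of the stroke, from 0 (shut) to 100 (fully open). In form: [[[wx, wy, wz, tx, ty, tz, gripper], ...]]. A call has 1 to 10 rows; each row is the pose to reach, as a shift and turn from the pose commanded when the call began, along the tool's axes at that moment; what a row does not reach only later rows make up. A row lasts 1/12 s, in which the tool goes at most 41.7 mm and 7.16 degrees, less where a joint would pass 70% of its speed; a pose out of reach is approached as far as the arm can. A call with a gripper value outside its range is refused whole. The fingers move at their own pace and stop on an object; the grip force is fixed at half the most. Time passes only in rows, so rows that repeat a pose let the fingers close. It gives the time, the measured TCP pose, the force and the opening at its end, in the units of the state.
- status.get_obs(): the state, without advancing time (a new reading comes with each control period).
- optics.read_camera(name): name is "scene" or "top"; returns the picture (384x512x3 uint8, red, green, blue); there is no depth.
- optics.get_calibration(name): a dict with "fx", "fy", "cx", "cy" (pixels), "k1" (the pictures are not rectified: a ray, as slopes to the right and down, at radius r is drawn at 1 + k1 r^2 times it, then the intrinsics apply), "world_to_cam" (4x4, takes a point from world to camera coordinates). Camera axes: x right, y up, looking along -z (the intrinsics and any distortion apply to the point x, -y, -z); pixel columns grow to the right and rows downward; lengths in m; the calibration is good to about 2 mm. A picture is of the moment at which its call begins. get_calibration takes no time and is no camera call.
- ctrl.sign_off(): hands the job in, once; it reports no verdict.
Trained networks look in the newest picture that a camera, given by its name, has taken for a name from the list of things; names that differ only in an ending like _2 or _b are one class to them, and where a whole thing is asked for, a point or a joint stands for the part that bears it (a point fixed in the world has none). Each returns a list of dicts, best first, with "conf" (0 to 1); they miss things now and then, are a little off and sometimes report something else, mostly with a low value. They report only what shows in the picture. A call takes as long as a camera call. They do not tell look-alikes from the thing itself.
- models.find_in(camera, query): "rect" ([left, top, width, height] in pixels, round what is visible of it).
The state is a dict: "clock": time; "joints": joint angles; "qvel": joint speeds; "effort": joint torques, N m; "tool_pos": TCP position; "ee_rot": TCP orientation; "force": force on the tool from outside, world axes, zero at the start; "wrist_torque": the same for the moment, N m; "width": opening from 0.0 (shut) to 1.0 (fully open).
Only numpy, scipy, OpenCV 4.12 (cv2) and the standard library are available. Lean on these libraries where they do the work, as an engineer would, in place of code of your own. Each camera call takes 0.05 s, during which the arm holds its last target. There are 200 camera calls.

## Working session

There is one attempt and no reset: what is moved stays moved. The work goes in short steps, Python scripts to look and compute and a shell command to move; the robot and the scene stay as the last step left them, time stands still between calls to the robot, and variables do not carry over. Pictures are saved under pics/ and viewed, about 8 in all and at most 12, crops included, and the job is handed in when it is done.

```bash
mkdir -p pics
cat > h.py <<'E'
import numpy as np, cv2
from station import status, optics, ctrl, models
from scipy.spatial.transform import Rotation as R
def snap(cam,name,crop=None,scale=1):
    im=optics.read_camera(cam)[:,:,::-1].copy()
    if crop: l,t,w,h=crop; im=im[t:t+h,l:l+w]
    if scale!=1: im=cv2.resize(im,None,fx=scale,fy=scale,interpolation=cv2.INTER_CUBIC)
    cv2.imwrite('pics/'+name+'.png',im)
def ray(cam,u,v):
    c=optics.get_calibration(cam); d=np.array([(u-c['cx'])/c['fx'],(v-c['cy'])/c['fy']]); s=d.copy()
    for _ in range(20): s=d/(1+c['k1']*(s@s))
    T=np.array(c['world_to_cam']); Rm=T[:3,:3]
    return -Rm.T@T[:3,3], Rm.T@np.array([s[0],-s[1],-1])
def px2w(cam,u,v,z):
    o,d=ray(cam,u,v); return o+d*(z-o[2])/d[2]
def w2px(cam,p):
    c=optics.get_calibration(cam); q=np.array(c['world_to_cam'])@np.r_[p,1]; s=np.array([q[0],-q[1]])/-q[2]
    s=s*(1+c['k1']*(s@s)); return np.array([s[0]*c['fx']+c['cx'],s[1]*c['fy']+c['cy']])
E
python3 - <<'E'
from h import *
np.set_printoptions(precision=3,suppress=True)
snap('top','top0',scale=1.5); snap('scene','sc0',scale=1.5)
for n in ['loaf_tin','turner','cabinet','dish','thermometer','square_tin']:
  for c in ['top','scene']:
    print(n,c,[(np.round(d['rect']),round(d['conf'],2)) for d in models.find_in(c,n)[:4]])
for c in ['top','scene']: print(optics.get_calibration(c))
print(status.get_obs(),ctrl.pinch_z)
E
```

```text
loaf_tin top [(array([141., 277.,  48.,  36.]), 0.82), (array([194., 184.,  41.,  23.]), 0.64), (array([162., 108.,  20.,  26.]), 0.52)]
loaf_tin scene [(array([344., 139.,  43.,  37.]), 0.85), (array([290., 203.,  54.,  37.]), 0.71)]
turner top [(array([255., 113., 154., 116.]), 0.64), (array([126., 156.,  23.,  65.]), 0.57)]
turner scene [(array([400., 213.,  37.,  60.]), 0.96)]
cabinet top [(array([198., 230.,  25.,  33.]), 0.7), (array([254., 115., 156., 112.]), 0.68), (array([219.,  90.,  25.,  25.]), 0.67)]
cabinet scene [(array([ 60., 134., 212., 141.]), 0.77), (array([294., 205.,  48.,  34.]), 0.18)]
dish top []
dish scene []
thermometer top [(array([161., 105.,  21.,  30.]), 0.53), (array([151., 229.,  23.,  26.]), 0.2)]
thermometer scene [(array([201., 161.,   6.,  45.]), 0.45)]
square_tin top [(array([188., 126.,  34.,  37.]), 0.83), (array([149., 231.,  26.,  20.]), 0.73)]
square_tin scene [(array([367., 261.,  31.,  54.]), 0.66), (array([313., 252.,  43.,  46.]), 0.56)]
{'fx': 433.1077377762395, 'fy': 433.1077377762395, 'cx': 255.37438573548212, 'cy': 191.81366135248356,
[... 279 characters left out ...]
9119823, 'cy': 190.09581059555597, 'k1': -0.0945994710294061, 'world_to_cam': array([[-0.11 ,  0.994, -0.016,  0.036],
       [-0.615, -0.055,  0.787,  0.203],
       [ 0.781,  0.096,  0.617, -1.511],
       [ 0.   ,  0.   ,  0.   ,  1.   ]])}
{'clock': 0.7, 'joints': array([ 1.089,  0.477,  0.022,  1.555, -0.012,  1.109, -0.083]), 'qvel': array([-0.   , -0.001,  0.   , -0.001,  0.   , -0.001, -0.001]), 'effort': array([  0.   , -58.258,   1.533, -27.289,  -0.054,   0.01 ,   0.   ]), 'tool_pos': array([ 0.247, -0.628,  0.223]), 'ee_rot': array([3.087, 0.584, 0.   ]), 'force': array([-0.357,  0.382,  0.929]), 'wrist_torque': array([-0.005, -0.027, -0.028]), 'width': 0.9989013788577046} 0.0187
```

View pics/top0.png

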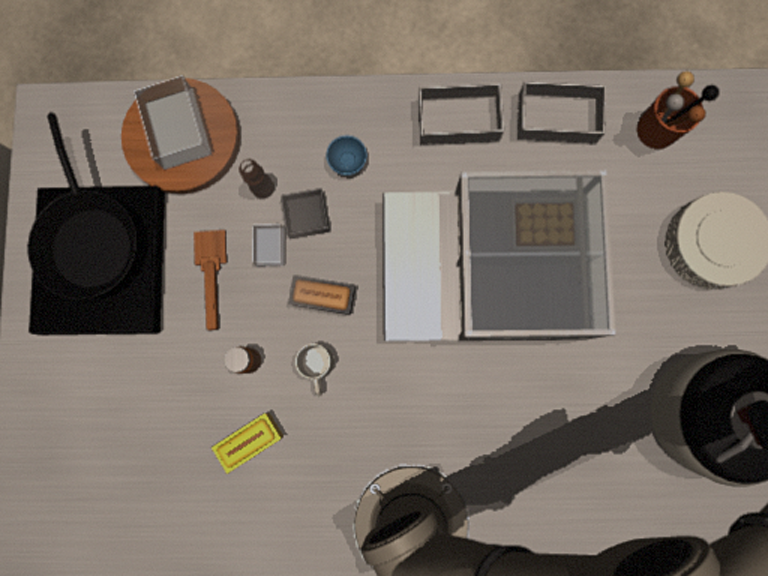

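View pics/sc0.png

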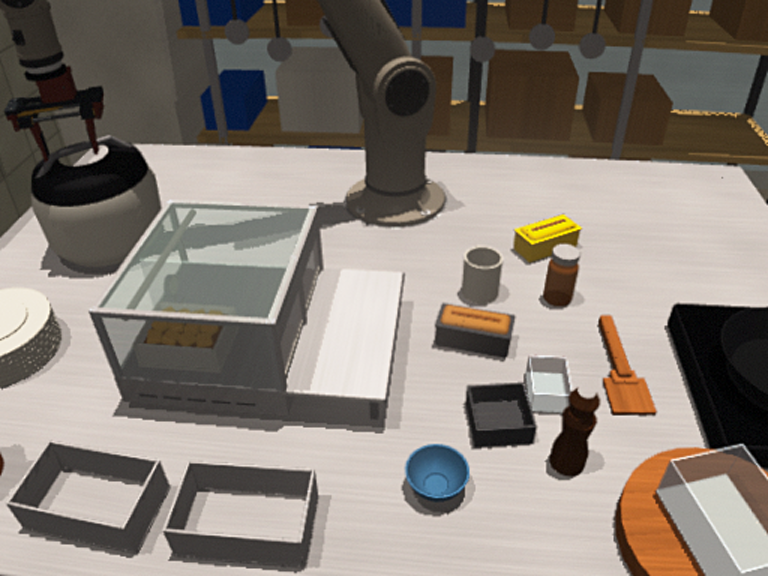

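Run:
```python
from h import *
from scipy.optimize import least_squares
np.set_printoptions(precision=4,suppress=True)
im=optics.read_camera('top')[:,:,::-1].copy()
# cabinet fit: roof corners + ledge corners
loc=np.array([[0,.155,.205],[.262,.155,.205],[.262,-.155,.205],[0,-.155,.205],[-.155,.155,.07],[-.155,-.155,.07]])
pix=np.array([[461,173],[606,172],[612,333],[466,337],[383,192],[386,341]])/1.5
def W(p,l): c,s=np.cos(p[2]),np.sin(p[2]); return np.array([p[0]+c*l[0]-s*l[1],p[1]+s*l[0]+c*l[1],l[2]])
f=lambda p:np.concatenate([(w2px('top',W(p,l))-q)/(4 if i in(1,2) else 1) for i,(l,q) in enumerate(zip(loc,pix))])
r=least_squares(f,[.6,-.1,-np.pi/2]);print('cab',r.x,np.degrees(r.x[2]),f(r.x))
hsv=cv2.cvtColor(im,cv2.COLOR_BGR2HSV)
def rect(m,z,name):
    pts=np.argwhere(m)[:,::-1]; P=np.array([px2w('top',u,v,z)[:2] for u,v in pts]).astype(np.float32)
    b=cv2.minAreaRect(P); print(name,len(P),b,cv2.boxPoints(b).tolist()); return P
o=((hsv[...,0]<18)&(hsv[...,1]>110)&(hsv[...,2]>60)).astype(np.uint8)
def win(m,l,t,w,h):
    k=np.zeros_like(m);k[t:t+h,l:l+w]=m[t:t+h,l:l+w];return k
rect(win(o,194,184,42,26),.058,'loaf')
d=(im.max(2)<95).astype(np.uint8)|o
dd=cv2.morphologyEx(win(d,188,180,54,34),cv2.MORPH_CLOSE,np.ones((3,3)))
rect(dd,.05,'tin')
t=win(o,124,150,32,75)
P=rect(t,.012,'turner')
for x0 in np.arange(P[:,0].min(),P[:,0].max(),.02):
    s=P[(P[:,0]>=x0)&(P[:,0]<x0+.02)]; print(round(x0,3),s[:,1].min(),s[:,1].max(),len(s))
for n,u,v,z in[('mug',313,358,.085),('jar',237,359,.11),('tubTop',268,245,.042),('sq',306,214,.04)]: print(n,px2w('top',u/1.5,v/1.5,z))
cr=lambda l,t,w,h:cv2.resize(im[t:t+h,l:l+w],None,fx=5,fy=5,interpolation=cv2.INTER_CUBIC)
v=cr(120,145,130,105)
cv2.imwrite('pics/c1.png',v)
```

```text
cab [ 0.5308 -0.1061 -1.5704] -89.97500002091672 [ 1.0179 -0.5302 -0.7231 -0.3439 -0.1396  0.2667  0.8242 -0.2651 -0.4819
  0.7548 -1.318   0.1297]
loaf 532 ((0.4755908250808716, 0.17890463769435883), (0.11392466723918915, 0.04825809597969055), 81.0037612915039) [[0.4428514242172241, 0.12641607224941254], [0.49051588773727417, 0.11886997520923615], [0.508330225944519, 0.23139320313930511], [0.460665762424469, 0.2389393001794815]]
tin 845 ((0.47468745708465576, 0.17574813961982727), (0.13572369515895844, 0.06360002607107162), 79.78693389892578) [[0.43135878443717957, 0.11459998786449432], [0.49395105242729187, 0.10332311689853668], [0.5180160999298096, 0.23689629137516022], [0.45542386174201965, 0.24817316234111786]]
turner 779 ((0.517626941204071, 0.42281705141067505), (0.21613624691963196, 0.06768583506345749), 5.120022773742676) [[0.4069697856903076, 0.4468806982040405], [0.41301023960113525, 0.37946492433547974], [0.6282840967178345, 0.39875340461730957], [0.6222436428070068, 0.46616917848587036]]
0.41 0.41075683 0.43067208 48
0.43 0.41117245 0.4343968 45
0.45 0.41485992 0.4348632 42
0.47 0.41529194 0.43533534 42
0.49 0.41572934 0.43581325 42
0.51 0.41617218 0.43959138 40
0.53 0.40704083 0.4466903 61
0.55 0.3941508 0.4604443 118
0.57 0.39449874 0.46098945 124
0.59 0.39822692 0.46486545 120
0.61 0.39866078 0.46514684 97
mug [0.343  0.1918 0.085 ]
jar [0.342  0.3397 0.11  ]
tubTop [0.5844 0.2943 0.042 ]
sq [0.6511 0.2136 0.04  ]
```

View pics/c1.png

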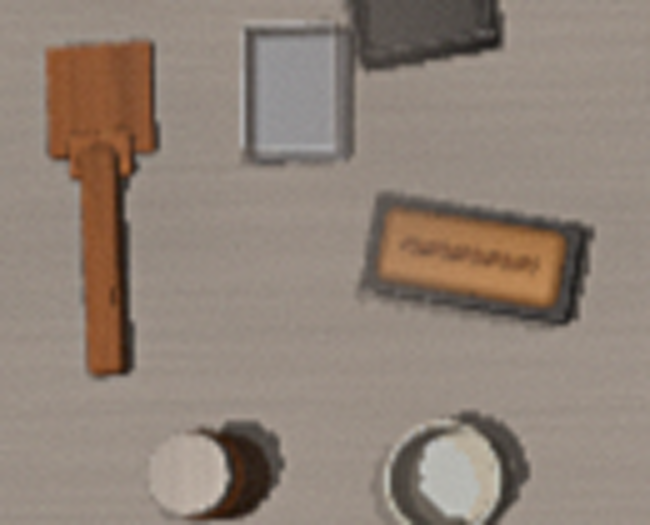

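```bash
cat >> h.py <<'E'
def rows(*wps):
    """rows from the present pose to waypoints (x,y,z,psi_deg), tool down"""
    s=status.get_obs(); R0=R.from_rotvec(s['ee_rot'])
    for x,y,z,psi in wps:
        Rt=R.from_euler('z',psi,degrees=True)*R.from_rotvec([np.pi,0,0])
        d=R0.inv()*Rt
        sh=R0.inv().apply(np.array([x,y,z])-s['tool_pos'])*1000
        print((x,y,z,psi),np.round(d.as_rotvec(degrees=True),1),np.round(sh,0),'n=%.1f'%max(np.linalg.norm(sh)/41.7,d.magnitude()/np.radians(7.16)))
    print('joints',np.round(s['joints'],2),'t',s['clock'],'w',round(s['width'],3),'pos',np.round(s['tool_pos'],4),'F',np.round(s['force'],1))
E
python3 -c "
from h import *
rows((.5,-.2,.36,50),(.475,.178,.36,81))"
```

```text
(0.5, -0.2, 0.36, 50) [  0.   -0.  -28.6] [ 392. -306. -137.] n=12.4
(0.475, 0.178, 0.36, 81) [  0.   -0.  -59.6] [ 507. -667. -137.] n=20.4
joints [ 1.09  0.48  0.02  1.56 -0.01  1.11 -0.08] t 0.75 w 1.0 pos [ 0.2465 -0.6284  0.2227] F [-0.9 -0.7 -0.8]
```

```bash
python3 -m crank '[[[0,0,-6,80,-55,-80,100],[0,0,-20,270,-200,-137,100],[0,0,-20,270,-200,-137,100],[0,0,-28,392,-306,-137,100],[0,0,-28,392,-306,-137,100],[0,0,-28,392,-306,-137,100],[0,0,-28,392,-306,-137,100],[0,0,-28,392,-306,-137,100],[0,0,-28,392,-306,-137,100],[0,0,-28,392,-306,-137,100]]]'
python3 -c "
from h import *
rows((.475,.178,.2,81),(.475,.178,.016,81))"
```

```text
clock: 1.58
tool_pos: [0.4493, -0.2865, 0.3389]
ee_rot: [2.853, 1.312, 0.0]
force: [0.7, 0.0, 0.2]
width: 1.001
(0.475, 0.178, 0.2, 81) [  0.    0.  -31.6] [ 369. -283.  139.] n=11.6
(0.475, 0.178, 0.016, 81) [  0.    0.  -31.6] [ 369. -283.  323.] n=13.6
joints [ 0.69  0.16 -0.27  1.73  0.05  1.26 -0.3 ] t 1.5833 w 1.001 pos [ 0.4493 -0.2865  0.3389] F [0.7 0.  0.2]
```

```bash
python3 -m crank '[[[0,0,-32,369,-283,-10,100],[0,0,-32,369,-283,-10,100],[0,0,-32,369,-283,-10,100],[0,0,-32,369,-283,-10,100],[0,0,-32,369,-283,-10,100],[0,0,-32,369,-283,0,100],[0,0,-32,369,-283,30,100],[0,0,-32,369,-283,60,100],[0,0,-32,369,-283,80,100],[0,0,-32,369,-283,139,100]]]'
python3 -c "
from h import *
rows((.475,.178,.2,81),(.475,.178,.1,81),(.475,.178,.016,81))"
```

```text
clock: 2.42
tool_pos: [0.4715, 0.1117, 0.2759]
ee_rot: [2.377, 2.05, 0.01]
force: [1.0, 0.3, -0.6]
width: 1.0
(0.475, 0.178, 0.2, 81) [ 0.4 -0.2  0.5] [66. -7. 76.] n=2.4
(0.475, 0.178, 0.1, 81) [ 0.4 -0.2  0.5] [ 66.  -7. 176.] n=4.5
(0.475, 0.178, 0.016, 81) [ 0.4 -0.2  0.5] [ 65.  -8. 260.] n=6.4
joints [ 0.24  0.16 -0.67  1.9   0.11  1.11 -0.61] t 2.4167 w 1.0 pos [0.4715 0.1117 0.2759] F [ 1.   0.3 -0.6]
```

```bash
python3 -m crank '[[[0,0,0,66,-8,80,100],[0,0,0,66,-8,130,100],[0,0,0,66,-8,130,100],[0,0,0,66,-8,160,100],[0,0,0,66,-8,160,100],[0,0,0,66,-8,160,100]]]'
python3 - <<'E'
from h import *
rows((.475,.178,.02,81))
snap('scene','sc1',(240,60,210,160),3.5)
E
```

```text
clock: 2.92
tool_pos: [0.4701, 0.1736, 0.1115]
ee_rot: [-2.378, -2.049, 0.009]
force: [0.7, -0.1, 1.0]
width: 1.003
(0.475, 0.178, 0.02, 81) [-0.3  0.1  0.5] [ 5.  5. 91.] n=2.2
joints [ 0.04  0.41 -0.63  2.03  0.33  0.81 -0.93] t 2.9167 w 1.003 pos [0.4701 0.1736 0.1115] F [ 0.7 -0.1  1. ]
```

View pics/sc1.png

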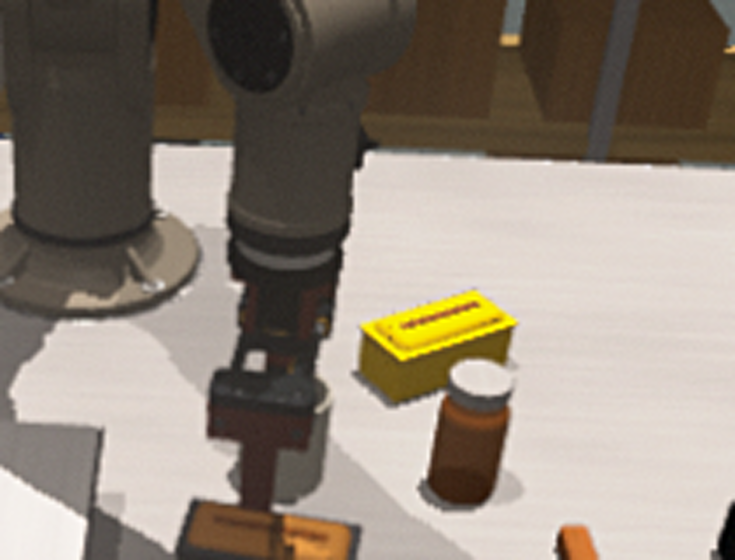

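```bash
python3 -m crank '[[[0,0,0,4,5,20,100],[0,0,0,4,5,20,100],[0,0,0,4,5,55,100],[0,0,0,4,5,91,100],[0,0,0,4,5,91,100],[0,0,0,4,5,91,100]]]'
python3 - <<'E'
from h import *
rows((.475,.178,.018,81))
E
```

```text
clock: 3.47
tool_pos: [0.4779, 0.1765, 0.0239]
ee_rot: [2.382, 2.048, -0.002]
force: [0.3, -0.2, 0.5]
width: 0.999
(0.475, 0.178, 0.018, 81) [-0.   0.1  0.4] [ 1. -3.  6.] n=0.2
joints [-0.04  0.56 -0.54  2.06  0.47  0.64 -1.05] t 3.4667 w 0.999 pos [0.4779 0.1765 0.0239] F [ 0.3 -0.2  0.5]
```

Close, then lift.

```bash
python3 -m crank '[[[0,0,0,0,-3,4,100],[0,0,0,0,-3,4,40],[0,0,0,0,-3,4,40],[0,0,0,0,-3,4,40],[0,0,0,0,-3,4,40],[0,0,0,0,-3,4,40],[0,0,0,0,-3,4,40],[0,0,0,0,-3,4,40]]]'
python3 -m crank '[[[0,0,0,0,0,-20,40],[0,0,0,0,0,-50,40],[0,0,0,0,0,-80,40],[0,0,0,0,0,-110,40],[0,0,0,0,0,-110,40],[0,0,0,0,0,-110,40]]]'
python3 - <<'E'
from h import *
rows((.456,-.021,.13,90),(.456,-.021,.1,90))
snap('scene','sc2',(230,60,210,170),3.5)
snap('top','top2')
E
```

```text
clock: 4.13
tool_pos: [0.4752, 0.1778, 0.0194]
ee_rot: [2.382, 2.048, 0.001]
force: [-1.1, -0.5, 7.1]
width: 0.686
clock: 4.63
tool_pos: [0.4754, 0.1777, 0.1296]
ee_rot: [2.381, 2.048, 0.003]
force: [-0.3, -0.0, -3.7]
width: 0.683
(0.456, -0.021, 0.13, 90) [ 0.1 -0.  -8.6] [-199.   11.   -1.] n=4.8
(0.456, -0.021, 0.1, 90) [ 0.1 -0.  -8.6] [-199.   10.   29.] n=4.8
joints [ 0.05  0.39 -0.65  2.01  0.32  0.84 -0.92] t 4.6333 w 0.683 pos [0.4754 0.1777 0.1296] F [-0.3 -0.  -3.7]
```

View pics/sc2.png

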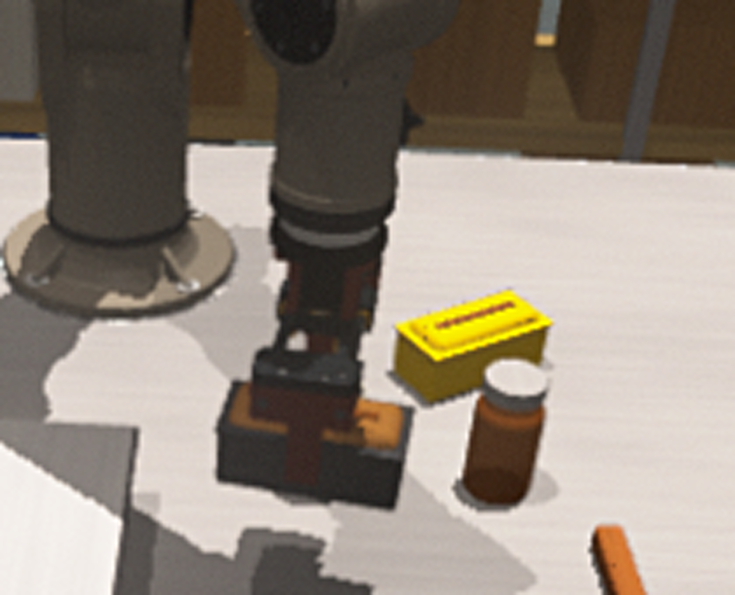

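```bash
python3 -m crank '[[[0,0,-3,-40,2,0,40],[0,0,-5,-80,4,0,40],[0,0,-7,-120,6,0,40],[0,0,-9,-160,9,0,40],[0,0,-9,-185,11,0,40],[0,0,-9,-198,11,0,40],[0,0,-9,-198,11,0,40],[0,0,-9,-198,11,0,40]]]'
python3 - <<'E'
from h import *
rows((.456,-.020,.0905,90))
snap('top','top3',(150,90,290,180),2.6)
E
```

```text
clock: 5.4
tool_pos: [0.4548, -0.0203, 0.1272]
ee_rot: [-2.214, -2.226, 0.003]
force: [-0.4, 0.3, -3.4]
width: 0.681
(0.456, -0.02, 0.0905, 90) [-0.2 -0.   0.3] [ 0.  1. 37.] n=0.9
joints [ 0.47  0.32 -0.65  2.12  0.27  0.79 -0.34] t 5.4 w 0.681 pos [ 0.4548 -0.0203  0.1272] F [-0.4  0.3 -3.4]
```

View pics/top3.png

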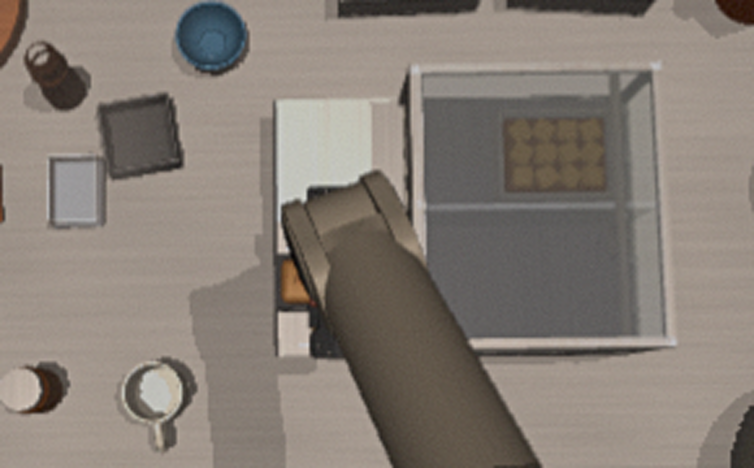

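```bash
python3 -m crank '[[[0,0,0,0,1,20,40],[0,0,0,0,1,30,40],[0,0,0,0,1,34,40],[0,0,0,0,1,36,40],[0,0,0,0,1,38,40],[0,0,0,0,1,38,40]]]'
python3 -m crank '[[[0,0,0,0,0,0,100],[0,0,0,0,0,0,100],[0,0,0,0,0,0,100],[0,0,0,0,0,0,100],[0,0,0,0,0,0,100],[0,0,0,0,0,-30,100],[0,0,0,0,0,-70,100],[0,0,0,0,0,-110,100],[0,0,0,0,0,-110,100]]]'
python3 - <<'E'
from h import *
rows((.458,.421,.2,184),(.458,.421,.1,184))
E
```

```text
clock: 5.95
tool_pos: [0.4571, -0.0193, 0.0907]
ee_rot: [-2.212, -2.23, -0.0]
force: [-0.8, 0.0, -3.3]
width: 0.688
clock: 6.7
tool_pos: [0.4613, -0.019, 0.2075]
ee_rot: [2.207, 2.224, 0.011]
force: [0.7, 0.4, -0.2]
width: 1.0
(0.458, 0.421, 0.2, 184) [  0.4   0.6 -93.6] [440.  -0.   7.] n=13.1
(0.458, 0.421, 0.1, 184) [  0.4   0.6 -93.6] [440.  -1. 107.] n=13.1
joints [ 0.53  0.2  -0.7   2.03  0.16  0.95 -0.24] t 6.7 w 1.0 pos [ 0.4613 -0.019   0.2075] F [ 0.7  0.4 -0.2]
```

```bash
python3 -m crank '[[[0,0,-10,60,0,7,100],[0,0,-94,440,0,7,100],[0,0,-94,440,0,7,100],[0,0,-94,440,0,7,100],[0,0,-94,440,0,7,100],[0,0,-94,440,0,7,100],[0,0,-94,440,0,7,100],[0,0,-94,440,0,7,100],[0,0,-94,440,0,7,100],[0,0,-94,440,0,7,100]]]'
python3 - <<'E'
from h import *
rows((.458,.421,.15,184))
snap('top','top4',(150,110,260,150),3)
snap('scene','sc4',(120,120,240,170),3)
E
```

```text
clock: 7.53
tool_pos: [0.454, 0.3984, 0.1938]
ee_rot: [0.482, 3.104, -0.0]
force: [-0.3, 0.2, 0.5]
width: 1.0
(0.458, 0.421, 0.15, 184) [ -0.    0.  -21.7] [ 3. 23. 44.] n=3.0
joints [-0.13  0.57 -0.97  1.71  0.51  1.13  0.01] t 7.5333 w 1.0 pos [0.454  0.3984 0.1938] F [-0.3  0.2  0.5]
```

View pics/top4.png

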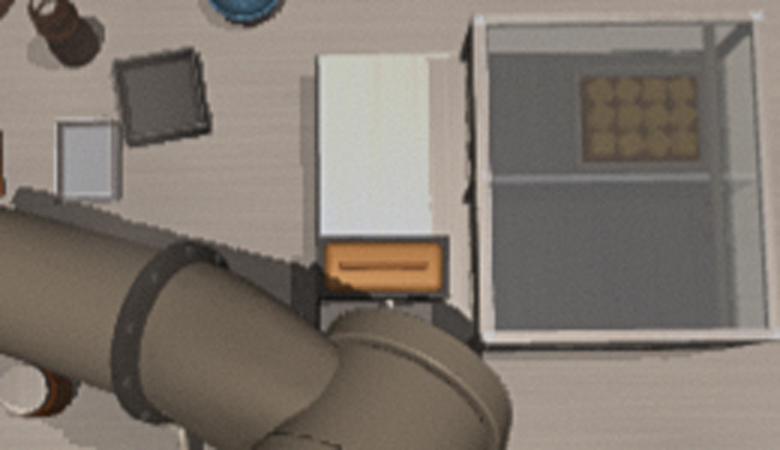

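```bash
python3 - <<'E'
from h import *
for n,u,v,z in [('tin',384,267.5,.12),('tl',320,237,.12),('tr',447,237,.12),('bl',320,298,.12),('ledge far corner',318,55,.07),('div at flap',489,178,.205),('roof near',486,345,.205),('roof far',478,15,.205)]:
    print(n,px2w('top',150+u/3,110+v/3,z))
E
python3 -m crank '[[[0,0,-7,3,23,10,100],[0,0,-14,3,23,20,100],[0,0,-22,3,23,44,100],[0,0,-22,3,23,44,100],[0,0,-22,3,23,44,100]]]'
python3 - <<'E'
from h import *
rows((.458,.421,.05,184),(.458,.421,.004,184))
E
```

```text
tin [ 0.45609836 -0.01832204  0.12      ]
tl [0.48738077 0.04448134 0.12      ]
tr [ 0.48556716 -0.08110146  0.12      ]
bl [0.42675593 0.04518304 0.12      ]
ledge far corner [0.68699178 0.04531666 0.07      ]
div at flap [ 0.52873988 -0.11462815  0.205     ]
roof near [ 0.37410436 -0.10753343  0.205     ]
roof far [ 0.68513384 -0.10881171  0.205     ]
clock: 8.05
tool_pos: [0.4581, 0.4181, 0.1488]
ee_rot: [0.105, -3.138, 0.003]
force: [0.4, -0.1, 0.7]
width: 0.998
(0.458, 0.421, 0.05, 184) [-0.1 -0.1 -0.2] [-0.  3. 99.] n=2.4
(0.458, 0.421, 0.004, 184) [-0.1 -0.1 -0.2] [ -0.   3. 145.] n=3.5
joints [-0.15  0.68 -1.01  1.71  0.63  1.12  0.29] t 8.05 w 0.998 pos [0.4581 0.4181 0.1488] F [ 0.4 -0.1  0.7]
```

```bash
python3 -m crank '[[[0,0,0,0,3,40,100],[0,0,0,0,3,80,100],[0,0,0,0,3,115,100],[0,0,0,0,3,135,100],[0,0,0,0,3,143,100],[0,0,0,0,3,143,100],[0,0,0,0,3,143,100]]]'
python3 - <<'E'
from h import *
rows((.458,.421,.004,184))
snap('scene','sc5',(370,170,110,110),5)
E
```

```text
clock: 8.63
tool_pos: [0.4589, 0.4233, 0.0086]
ee_rot: [-0.107, 3.138, 0.002]
force: [0.1, 0.7, 0.1]
width: 0.997
(0.458, 0.421, 0.004, 184) [ 0.1  0.1 -0.1] [ 1. -2.  5.] n=0.1
joints [-0.24  0.84 -0.87  1.78  0.8   0.92  0.17] t 8.6333 w 0.997 pos [0.4589 0.4233 0.0086] F [0.1 0.7 0.1]
```

View pics/sc5.png

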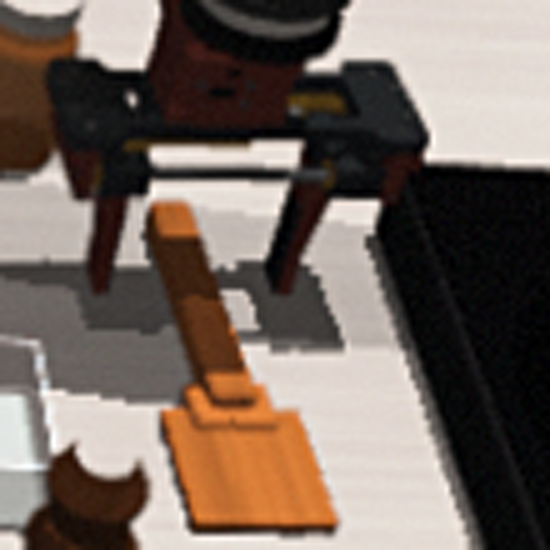

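```bash
python3 -m crank '[[[0,0,0,0,-1,5,100],[0,0,0,0,-1,5,10],[0,0,0,0,-1,5,10],[0,0,0,0,-1,5,10],[0,0,0,0,-1,5,10],[0,0,0,0,-1,5,10],[0,0,0,0,-1,5,10],[0,0,0,0,-1,5,10],[0,0,0,0,-1,5,10],[0,0,0,0,-1,5,10]]]'
python3 -m crank '[[[0,0,0,0,0,-20,10],[0,0,0,0,0,-50,10],[0,0,0,0,0,-90,10],[0,0,0,0,0,-130,10],[0,0,0,0,0,-170,10],[0,0,0,0,0,-180,10],[0,0,0,0,0,-180,10]]]'
python3 - <<'E'
from h import *
rows((.456,.26,.185,90))
E
```

```text
clock: 9.52
tool_pos: [0.4581, 0.4215, 0.0018]
ee_rot: [0.111, -3.14, 0.0]
force: [0.1, -0.4, -0.4]
width: 0.356
clock: 10.1
tool_pos: [0.4591, 0.4232, 0.1855]
ee_rot: [-0.11, 3.135, 0.006]
force: [0.3, 0.1, -1.0]
width: 0.255
(0.456, 0.26, 0.185, 90) [ 0.4  0.  94. ] [  15. -163.   -0.] n=13.1
joints [-0.13  0.64 -1.03  1.68  0.6   1.17  0.32] t 10.1 w 0.255 pos [0.4591 0.4232 0.1855] F [ 0.3  0.1 -1. ]
```

```bash
python3 -m crank '[[[0,0,94,15,-163,0,10],[0,0,94,15,-163,0,10],[0,0,94,15,-163,0,10],[0,0,94,15,-163,0,10],[0,0,94,15,-163,0,10],[0,0,94,15,-163,0,10],[0,0,94,15,-163,0,10],[0,0,94,15,-163,0,10],[0,0,94,15,-163,0,10],[0,0,94,15,-163,0,10]]]'
python3 -m crank '[[[0,0,22,0,0,0,10],[0,0,22,0,0,0,10],[0,0,22,0,0,0,10],[0,0,22,0,0,0,10],[0,0,22,0,0,0,10]]]'
python3 - <<'E'
from h import *
rows((.456,.25,.13,90))
snap('top','top6',(130,110,260,150),3)
snap('scene','sc6',(190,90,200,150),3.5)
E
```

```text
clock: 10.93
tool_pos: [0.4538, 0.2565, 0.1797]
ee_rot: [-1.755, -2.604, 0.005]
force: [-0.4, 0.7, -0.8]
width: 0.255
clock: 11.35
tool_pos: [0.4539, 0.257, 0.1803]
ee_rot: [-2.21, -2.233, 0.004]
force: [0.3, -0.6, -0.3]
width: 0.255
(0.456, 0.25, 0.13, 90) [-0.1  0.1  0.6] [-7.  2. 50.] n=1.2
joints [-0.02  0.37 -0.75  1.92  0.3   0.97 -0.9 ] t 11.35 w 0.255 pos [0.4539 0.257  0.1803] F [ 0.3 -0.6 -0.3]
```

View pics/top6.png

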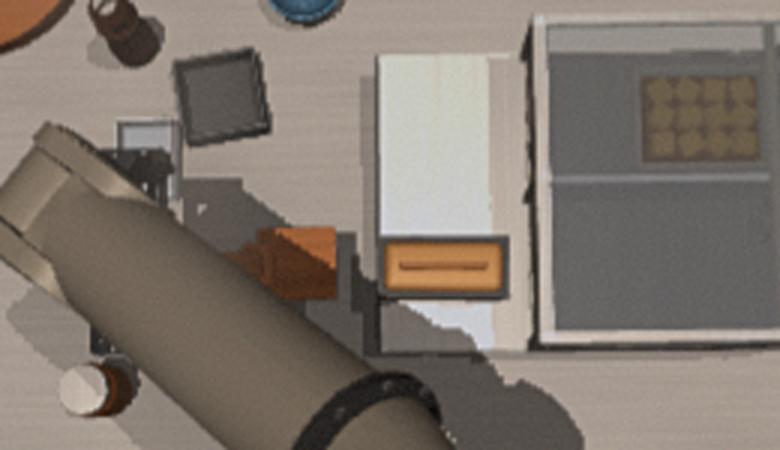

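View pics/sc6.png

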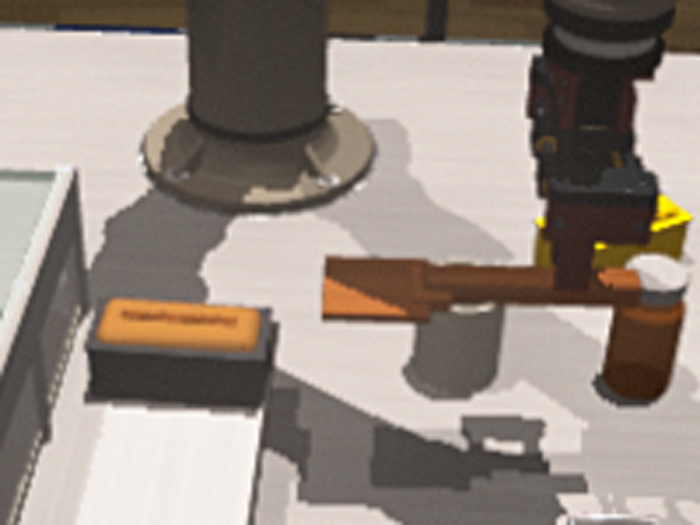

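Run:
```python
from h import *
for a,b in [((337,263),(323,287)),((337,228),(323,318)),((337,298),(323,257))]:
    o1,d1=ray('top',130+a[0]/3,110+a[1]/3); o2,d2=ray('scene',190+b[0]/3.5,90+b[1]/3.5)
    t=np.linalg.lstsq(np.c_[d1,-d2],o2-o1,rcond=None)[0]; p,q=o1+d1*t[0],o2+d2*t[1]
    print((p+q)/2,np.linalg.norm(p-q))
```

```text
[0.45704469 0.08729753 0.16159716] 0.00437832807174074
[0.49108059 0.08819763 0.15972392] 0.006477333488335389
[0.42329072 0.08638265 0.16410123] 0.0023187768502178608
```

```bash
python3 -m crank '[[[0,0,0.5,0,2,30,10],[0,0,0.5,0,2,60,10],[0,0,0.5,-5,2,78,10],[0,0,0.5,-17,2,78,10],[0,0,0.5,-17,2,78,10],[0,0,0.5,-17,2,78,10]]]'
python3 - <<'E'
from h import *
rows((.456,.24,.102,90))
snap('scene','sc7',(190,120,200,100),4)
E
```

```text
clock: 11.95
tool_pos: [0.4574, 0.2402, 0.1046]
ee_rot: [2.223, 2.219, 0.001]
force: [0.3, 1.2, -0.6]
width: 0.258
(0.456, 0.24, 0.102, 90) [ 0.  -0.  -0.1] [-0. -1.  3.] n=0.1
joints [-0.05  0.46 -0.69  2.    0.4   0.82 -0.97] t 11.95 w 0.258 pos [0.4574 0.2402 0.1046] F [ 0.3  1.2 -0.6]
```

View pics/sc7.png

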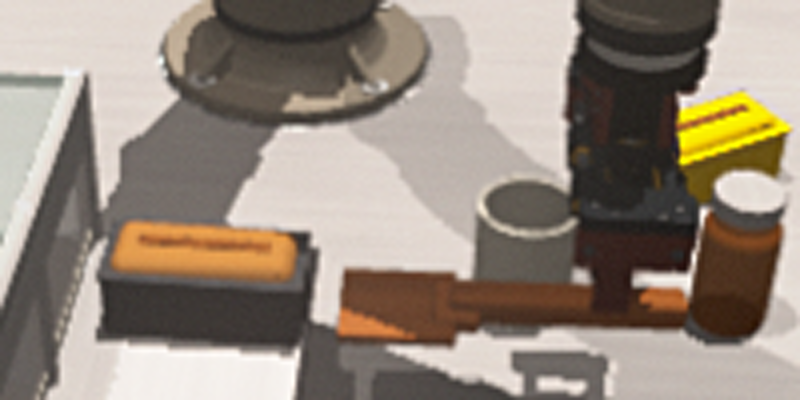

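Run:
```python
from h import *
print('tin corner',(w2px('scene',[.487,.0465,.07])-[190,120])*4)
for z in (.08,.09,.1,.105,.11,.115): print(z,(w2px('scene',[.492,.0702,z])-[190,120])*4, 'far', (w2px('scene',[.422,.0702,z])-[190,120])*4)
```

```text
tin corner [295.48404487 348.52199305]
0.08 [332.11544418 343.79678655] far [339.84146948 275.90945724]
0.09 [332.32576696 331.65057593] far [340.07989151 263.97888029]
0.1 [332.53777325 319.36116646] far [340.32011914 251.91645553]
0.105 [332.64441074 313.16208438] far [340.44091289 245.83522481]
0.11 [332.75147268 306.92638501] far [340.56216138 239.72033851]
0.115 [332.85896023 300.65379138] far [340.68386568 233.57156211]
```

```bash
python3 -m crank '[[[0,0,0,-8,-1,0,10],[0,0,0,-16,-1,0,10],[0,0,0,-24,-1,0,10],[0,0,0,-32,-1,0,10],[0,0,0,-40,-1,0,10],[0,0,0,-48,-1,0,10],[0,0,0,-56,-1,0,10],[0,0,0,-64,-1,0,10],[0,0,0,-72,-1,0,10],[0,0,0,-80,-1,0,10]]]'
python3 -m crank '[[[0,0,0,-8,0,0,10],[0,0,0,-16,0,0,10],[0,0,0,-24,0,0,10],[0,0,0,-32,0,0,10],[0,0,0,-40,0,0,10],[0,0,0,-48,0,0,10],[0,0,0,-56,0,0,10],[0,0,0,-64,0,0,10],[0,0,0,-72,0,0,10],[0,0,0,-80,0,0,10]]]'
python3 - <<'E'
from h import *
rows((.456,-.025,.104,90))
snap('scene','sc8',(50,100,280,180),2.8)
snap('top','top8',(130,110,290,150),2.7)
E
```

```text
clock: 12.83
tool_pos: [0.4565, 0.1633, 0.1047]
ee_rot: [-2.22, -2.22, -0.009]
force: [-0.0, 11.2, 0.8]
width: 0.26
clock: 13.67
tool_pos: [0.4557, 0.0815, 0.1041]
ee_rot: [-2.221, -2.22, -0.003]
force: [-0.6, 5.9, 0.3]
width: 0.258
(0.456, -0.025, 0.104, 90) [ 0.1 -0.1 -0. ] [-107.    0.   -0.] n=2.6
joints [ 0.28  0.38 -0.69  2.12  0.35  0.75 -0.64] t 13.6667 w 0.258 pos [0.4557 0.0815 0.1041] F [-0.6  5.9  0.3]
```

View pics/sc8.png

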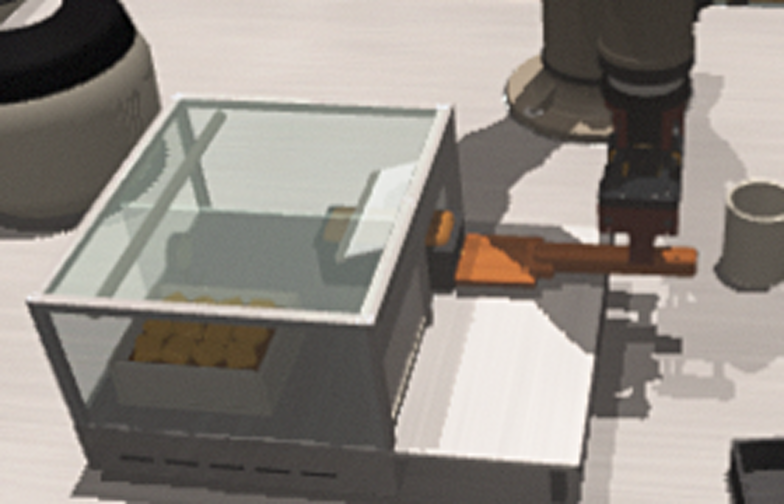

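```bash
python3 -m crank '[[[0,0,0,-8,0,0,10],[0,0,0,-16,0,0,10],[0,0,0,-24,0,0,10],[0,0,0,-32,0,0,10],[0,0,0,-40,0,0,10],[0,0,0,-48,0,0,10],[0,0,0,-56,0,0,10],[0,0,0,-64,0,0,10],[0,0,0,-72,0,0,10],[0,0,0,-80,0,0,10]]]'
python3 -m crank '[[[0,0,0,-6,0,0,10],[0,0,0,-12,0,0,10],[0,0,0,-17,0,0,10],[0,0,0,-22,0,0,10],[0,0,0,-26,0,0,10],[0,0,0,-26,0,0,10]]]'
python3 - <<'E'
from h import *
rows((.456,-.025,.104,90))
snap('top','top9',(180,110,240,150),3.2)
E
```

```text
clock: 14.6
tool_pos: [0.4553, 0.0017, 0.1039]
ee_rot: [-2.221, -2.221, -0.002]
force: [0.1, 5.8, 1.0]
width: 0.262
clock: 15.1
tool_pos: [0.4551, -0.0268, 0.1037]
ee_rot: [2.225, 2.218, -0.002]
force: [0.4, -0.7, -0.4]
width: 0.098
(0.456, -0.025, 0.104, 90) [-0.   0.1 -0.2] [ 2.  1. -0.] n=0.0
joints [ 0.49  0.36 -0.66  2.14  0.33  0.74 -0.39] t 15.1 w 0.098 pos [ 0.4551 -0.0268  0.1037] F [ 0.4 -0.7 -0.4]
```

The fingers closed to 10 %, so the handle has slipped out of the grip, and I've used all 12 views. I'll lift clear and measure from pixel data instead.

```bash
python3 -m crank '[[[0,0,0,0,0,-40,10],[0,0,0,0,0,-80,30],[0,0,0,30,0,-110,100],[0,0,0,60,0,-110,100],[0,0,0,60,0,-110,100],[0,0,0,60,0,-110,100]]]'
python3 - <<'E'
from h import *
im=optics.read_camera('scene')[:,:,::-1].copy(); tp=optics.read_camera('top')[:,:,::-1].copy()
cv2.imwrite('pics/s10.png',im);cv2.imwrite('pics/t10.png',tp)
def om(im):
    h=cv2.cvtColor(im,cv2.COLOR_BGR2HSV); return (h[...,0]<18)&(h[...,1]>110)&(h[...,2]>50)
for cam,i,(l,t,w,hh) in [('scene',im,(130,140,200,90)),('top',tp,(230,160,170,70))]:
    m=om(i)[t:t+hh,l:l+w]
    print(cam,'origin',l,t)
    for r in range(0,hh,2): 
        s=''.join('#' if x else '.' for x in m[r,::2])
        if '#' in s: print(t+r,s)
    for n in ['turner','loaf_tin']: print(n,[(np.round(d['rect']),round(d['conf'],2)) for d in models.find_in(cam,n)[:3]])
E
```

```text
clock: 15.65
tool_pos: [0.4554, 0.0363, 0.2144]
ee_rot: [2.218, 2.223, 0.001]
force: [0.1, -0.1, 0.2]
width: 0.436
scene origin 130 140
186 ....................................#...............................................................
188 .....................................#.##..##.......................................................
190 .....................................#.######################.......................................
192 .....................................#############################..................................
194 .....................................#.###########################..................................
196 .....................................########.#########.##########..................................
198 .....................................####.........###.#######....#..................................
200 .....................................#..............................................................
202 .....................................#..............................................................
218 ....##.........
[... 799 characters left out ...]
.............##..............................................
196 ....................................###..............................................
198 ................................#######..............................................
200 ................................#######..............................................
202 ..................................#####..............................................
204 ..................................#..##..............................................
206 .....................................##..............................................
turner [(array([258., 112., 151., 115.]), 0.2)]
loaf_tin [(array([141., 276.,  49.,  38.]), 0.72)]
```

Run:
```python
from h import *
np.set_printoptions(precision=3,suppress=True)
for u,v in [(262,193),(262,198),(260,191),(230,190),(206,190),(206,202)]: print(u,v,px2w('scene',u,v,.092),px2w('scene',u,v,.081))
print('pred', [ (y,w2px('scene',[.456,y,.092])) for y in (.03,-.02,-.07,-.1,-.19)])
print('flap frame',w2px('scene',[.52,-.107,.07]),w2px('scene',[.39,-.107,.07]),w2px('scene',[.39,-.107,.155]),w2px('scene',[.52,-.107,.155]))
im=cv2.imread('pics/s10.png'); tp=cv2.imread('pics/t10.png')
# horizontal profile along handle line in scene, and line along y at x=.456 at deck seen from top
print('scene v194', [(u,im[194,u].tolist()) for u in range(150,275,5)])
for z,x in ((.12,.456),(.128,.456),(.08,.456)):
  print(z,[(round(y,2),tp[tuple(np.round(w2px('top',[x,y,z])[::-1]).astype(int))].tolist()) for y in np.arange(-.37,-.10,.015)])
```

```text
262 193 [0.457 0.039 0.092] [0.443 0.038 0.081]
262 198 [0.478 0.041 0.092] [0.464 0.04  0.081]
260 191 [0.449 0.033 0.092] [0.435 0.032 0.081]
230 190 [ 0.452 -0.045  0.092] [ 0.438 -0.048  0.081]
206 190 [ 0.458 -0.108  0.092] [ 0.444 -0.112  0.081]
206 202 [ 0.506 -0.098  0.092] [ 0.493 -0.102  0.081]
pred [(0.03, array([258.593, 192.523])), (-0.02, array([239.435, 191.446])), (-0.07, array([220.459, 190.379])), (-0.1, array([209.169, 189.744])), (-0.19, array([175.772, 187.862]))]
flap frame [202.35  211.936] [211.865 181.225] [209.45  155.593] [199.168 185.325]
scene v194 [(150, [99, 103, 98]), (155, [101, 106, 97]), (160, [100, 106, 98]), (165, [101, 106, 100]), (170, [102, 107, 100]), (175, [99, 105, 97]), (180, [96, 113, 119]), (185, [201, 209, 210]), (190, [176, 183, 193]), (195, [65, 68, 72]), (200, [68, 69, 74]), (205, [39, 51, 69]), (210, [37, 50, 74]), (215, [43, 59, 90]), (220, [43, 57, 81]), (225, [43, 61, 90]), (230, [45, 62, 94]), (235, [45, 61, 98]), (240, [44, 61, 93]), (245, [49, 69, 104]), (250, [50, 69, 106]), (255, [45, 66, 102]), (260, [45, 66, 101]), (265, [1
[... 1367 characters left out ...]
t64(-0.1), [36, 63, 108])]
0.08 [(np.float64(-0.37), [97, 99, 101]), (np.float64(-0.36), [89, 91, 94]), (np.float64(-0.34), [92, 93, 95]), (np.float64(-0.32), [83, 83, 85]), (np.float64(-0.31), [72, 83, 97]), (np.float64(-0.29), [73, 84, 96]), (np.float64(-0.28), [70, 80, 94]), (np.float64(-0.26), [72, 84, 96]), (np.float64(-0.25), [72, 84, 95]), (np.float64(-0.23), [75, 87, 99]), (np.float64(-0.22), [75, 85, 98]), (np.float64(-0.2), [75, 86, 98]), (np.float64(-0.19), [70, 73, 74]), (np.float64(-0.17), [70, 79, 93]), (np.float64(-0.16), [68, 77, 91]), (np.float64(-0.14), [71, 79, 94]), (np.float64(-0.13), [98, 100, 106]), (np.float64(-0.11), [92, 96, 101]), (np.float64(-0.1), [38, 67, 113])]
```

Run:
```python
from h import *
tp=cv2.imread('pics/t10.png').astype(float)
big=tp
for x in (.448,.456,.464):
  for z,a,b in ((.12,-.34,-.27),(.12,-.21,-.165)):
    ys=np.arange(a,b,.003); P=np.array([w2px('top',[x,y,z]) for y in ys],np.float32)
    c=cv2.remap(tp.astype(np.float32),P[:,:1],P[:,1:],cv2.INTER_LINEAR)[:,0]
    print(x,z,[(round(y*1000),int(k[2]-k[0]),int(k.sum()/3)) for y,k in zip(ys,c)])
```

```text
0.448 0.12 [(-340, 2, 93), (-337, 1, 92), (-334, 1, 91), (-331, 2, 93), (-328, 2, 93), (-325, 2, 93), (-322, 2, 93), (-319, 2, 92), (-316, 1, 95), (-313, 1, 83), (-310, 0, 72), (-307, 7, 74), (-304, 19, 78), (-301, 21, 82), (-298, 22, 83), (-295, 23, 83), (-292, 21, 84), (-289, 22, 84), (-286, 22, 84), (-283, 23, 83), (-280, 24, 83), (-277, 22, 83), (-274, 22, 84), (-271, 23, 84)]
0.448 0.12 [(-210, 23, 86), (-207, 21, 86), (-204, 20, 88), (-201, 21, 83), (-198, 25, 87), (-195, 20, 84), (-192, 19, 80), (-189, 11, 74), (-186, 1, 71), (-183, 0, 71), (-180, 0, 65), (-177, 3, 71), (-174, 20, 78), (-171, 22, 78), (-168, 23, 79)]
0.456 0.12 [(-340, 2, 93), (-337, 2, 91), (-334, 2, 92), (-331, 1, 93), (-328, 3, 93), (-325, 2, 92), (-322, 2, 93), (-319, 2, 93), (-316, 1, 91), (-313, 2, 86), (-310, 0, 73), (-307, 7, 73), (-304, 18, 79), (-301, 23, 83), (-298, 22, 80), (-295, 22, 82), (-292, 22, 83), (-289, 20, 82), (-286, 22, 80), (-283, 22, 83), (-280, 21, 83), (-277, 21, 80), (-274, 21, 80), (-271, 20, 82)]
0.456 0.12 [(-210, 20, 80), (-207, 21, 81), (-204, 21, 84), (-201, 22, 85), (-198, 22, 84), (-195, 23, 81), (-192, 21, 79), (-189, 8, 76), (-186, 0, 74), (-183, -1, 73), (-180, 0, 69), (-177, 5, 75), (-174, 20, 78), (-171, 23, 80), (-168, 22, 79)]
0.464 0.12 [(-340, 3, 94), (-337, 2, 93), (-334, 2, 95), (-331, 2, 91), (-328, 2, 91), (-325, 3, 89), (-322, 2, 92), (-319, 2, 94), (-316, 2, 91), (-313, 2, 83), (-310, 1, 74), (-307, 6, 72), (-304, 18, 78), (-301, 22, 81), (-298, 23, 82), (-295, 22, 83), (-292, 19, 78), (-289, 19, 75), (-286, 19, 76), (-283, 20, 76), (-280, 20, 75), (-277, 20, 76), (-274, 20, 78), (-271, 19, 77)]
0.464 0.12 [(-210, 18, 76), (-207, 20, 77), (-204, 22, 84), (-201, 22, 85), (-198, 21, 83), (-195, 21, 80), (-192, 20, 79), (-189, 11, 78), (-186, 1, 72), (-183, 0, 70), (-180, 0, 69), (-177, 7, 71), (-174, 22, 78), (-171, 22, 80), (-168, 22, 79)]
```

Run:
```python
from h import *
rows((.456,-.008,.15,90),(.456,-.008,.072,90))
```

```text
(0.456, -0.008, 0.15, 90) [-0.1  0.  -0.2] [-42.   1.  63.] n=1.8
(0.456, -0.008, 0.072, 90) [-0.1  0.  -0.2] [-42.   1. 141.] n=3.5
joints [ 0.49  0.2  -0.77  2.03  0.17  0.98 -0.37] t 15.95 w 0.705 pos [0.4551 0.0338 0.2132] F [0.7 0.1 0.8]
```

```bash
python3 -m crank '[[[0,0,0,-42,1,20,100],[0,0,0,-42,1,50,100],[0,0,0,-42,1,63,100],[0,0,0,-42,1,63,100],[0,0,0,-42,1,90,100],[0,0,0,-42,1,115,100],[0,0,0,-42,1,132,100],[0,0,0,-42,1,138,100],[0,0,0,-42,1,138,100]]]'
python3 - <<'E'
from h import *
rows((.456,-.008,.072,90))
E
```

```text
clock: 16.7
tool_pos: [0.456, -0.007, 0.0754]
ee_rot: [-2.222, -2.219, 0.002]
force: [-0.3, 0.6, 0.5]
width: 1.001
(0.456, -0.008, 0.072, 90) [-0.1 -0.  -0.1] [-1.  0.  3.] n=0.1
joints [ 0.43  0.41 -0.65  2.15  0.39  0.69 -0.49] t 16.7 w 1.001 pos [ 0.456  -0.007   0.0754] F [-0.3  0.6  0.5]
```

```bash
python3 -m crank '[[[0,0,0,0,0,3,60],[0,0,0,0,0,3,5],[0,0,0,0,0,3,5],[0,0,0,0,0,3,5],[0,0,0,0,0,3,5],[0,0,0,0,0,3,5],[0,0,0,0,0,3,5],[0,0,0,0,0,3,5],[0,0,0,0,0,3,5],[0,0,0,0,0,3,5]]]'
python3 -m crank '[[[0,0,0,0,0,0,5],[0,0,0,0,0,0,5],[0,0,0,0,0,0,5],[0,0,0,0,0,0,5]]]'
```

```text
clock: 17.53
tool_pos: [0.4554, -0.0073, 0.0727]
ee_rot: [-2.222, -2.219, 0.003]
force: [-10.3, 0.5, 8.0]
width: 0.276
clock: 17.87
tool_pos: [0.4551, -0.0073, 0.0726]
ee_rot: [-2.221, -2.22, 0.004]
force: [-5.4, 0.5, 5.5]
width: 0.272
```

```bash
python3 -m crank '[[[0,0,0,0,0,-2,5],[0,0,0,0,0,-4,5],[0,0,0,-3,0,-5,5],[0,0,0,-6,0,-5,5],[0,0,0,-9,0,-5,5],[0,0,0,-12,0,-5,5],[0,0,0,-14,0,-5,5],[0,0,0,-14,0,-5,5],[0,0,0,-14,0,-5,5]]]'
cat >> h.py <<'E'
def tin():
    tp=optics.read_camera('top').astype(np.float32)
    for x in (.45,.46):
        ys=np.arange(-.34,-.15,.001); P=np.array([w2px('top',[x,y,.12]) for y in ys],np.float32)
        c=cv2.remap(tp,P[:,:1],P[:,1:],cv2.INTER_LINEAR)[:,0]; br=(c[:,0]-c[:,2])>10
        e=np.flatnonzero(np.diff(br.astype(int))); print(x,'brown edges',[(int(round(ys[i]*1000)),'on' if br[i+1] else 'off') for i in e])
E
python3 -c "
from h import *
tin();rows((.456,.1,.08,90))"
```

```text
clock: 18.62
tool_pos: [0.4573, -0.0207, 0.0783]
ee_rot: [2.223, 2.219, 0.003]
force: [-0.3, 3.3, -3.6]
width: 0.27
0.45 brown edges [(-318, 'on'), (-201, 'off'), (-189, 'on')]
0.46 brown edges [(-319, 'on'), (-201, 'off'), (-189, 'on')]
(0.456, 0.1, 0.08, 90) [ 0.1 -0.  -0.1] [121.  -1.  -2.] n=2.9
joints [ 0.46  0.41 -0.65  2.15  0.39  0.69 -0.45] t 18.6667 w 0.269 pos [ 0.4572 -0.0209  0.0783] F [ 0.2  3.  -3.3]
```

```bash
python3 -m crank '[[[0,0,0,8,0,0,5],[0,0,0,18,0,0,5],[0,0,0,28,0,0,5],[0,0,0,38,0,0,5],[0,0,0,48,0,0,5],[0,0,0,58,0,0,5],[0,0,0,68,0,0,5],[0,0,0,78,0,0,5],[0,0,0,88,0,0,5],[0,0,0,98,0,0,5]]]'
python3 -m crank '[[[0,0,0,14,0,-2,5],[0,0,0,28,0,-4,5],[0,0,0,42,0,-8,5],[0,0,0,56,0,-12,5],[0,0,0,72,0,-16,5],[0,0,0,90,0,-20,5],[0,0,0,110,0,-20,5],[0,0,0,135,0,-20,5],[0,0,0,160,0,-20,5],[0,0,0,160,0,-20,5]]]'
python3 -c "
from h import *
tin();rows((.456,.24,.03,90))
im=optics.read_camera('scene')[:,:,::-1].copy(); cv2.imwrite('pics/s12.png',im)
h=cv2.cvtColor(im,cv2.COLOR_BGR2HSV); m=(h[...,0]<18)&(h[...,1]>110)&(h[...,2]>50)
for r in range(160,230,2):
  s=''.join('#' if x else '.' for x in m[r,180:370:2])
  print(r,s)
"
```

```text
clock: 19.5
tool_pos: [0.4562, 0.069, 0.0771]
ee_rot: [2.23, 2.206, -0.013]
force: [0.3, 1.3, 0.1]
width: 0.139
clock: 20.33
tool_pos: [0.4567, 0.2432, 0.0993]
ee_rot: [-2.216, -2.225, -0.008]
force: [1.3, 1.2, -0.1]
width: 0.048
0.45 brown edges [(-320, 'on'), (-202, 'off'), (-174, 'on')]
0.46 brown edges [(-319, 'on'), (-201, 'off'), (-174, 'on')]
(0.456, 0.24, 0.03, 90) [ 0.1 -0.1  0.2] [-0. -1. 69.] n=1.6
joints [-0.05  0.47 -0.69  2.01  0.41  0.8  -0.97] t 20.3833 w 0.051 pos [0.4567 0.2403 0.0987] F [ 0.6 -0.2 -0.1]
160 ...............................................................................................
162 ...............................................................................................
164 ...............................................................................................
166 .......................................................................................#.......
168 ...............................................................................................
170 ....................................................................
[... 2227 characters left out ...]

216 ...............................................................................................
218 ...............................................................................................
220 ...............................................................................................
222 ...............................................................................................
224 ...............................................................................................
226 ...............................................................................................
228 ...............................................................................................
```

```bash
python3 -m crank '[[[0,0,0,-30,0,-40,100],[0,0,0,-70,0,-50,100],[0,0,0,-110,0,-50,100],[0,0,0,-150,0,-50,100],[0,0,0,-190,0,-50,100],[0,0,0,-230,0,-50,100],[0,0,0,-270,0,-50,100],[0,0,0,-288,0,-50,100],[0,0,0,-288,0,-50,100],[0,0,0,-288,0,-50,100]]]'
python3 - <<'E'
from h import *
rows((.456,-.048,.0715,90))
im=optics.read_camera('scene').astype(np.float32)
# handle lateral position: profiles across x at fixed y, z=.092
for y in (.03,.01,.0,-.09):
    xs=np.arange(.40,.52,.002); P=np.array([w2px('scene',[x,y,.092]) for x in xs],np.float32)
    c=cv2.remap(im,P[:,:1],P[:,1:],cv2.INTER_LINEAR)[:,0]; k=(c[:,0]-c[:,2])>0.45*c[:,0]
    print(y,[round(x,3) for x in xs[k]][:1],[round(x,3) for x in xs[k]][-1:])
E
```

```text
clock: 21.27
tool_pos: [0.4558, -0.0532, 0.1479]
ee_rot: [2.228, 2.214, -0.001]
force: [0.0, 0.2, 0.3]
width: 0.767
(0.456, -0.048, 0.0715, 90) [-0.   0.  -0.3] [ 5.  0. 76.] n=1.8
joints [ 0.56  0.29 -0.67  2.09  0.24  0.83 -0.26] t 21.2667 w 0.767 pos [ 0.4558 -0.0532  0.1479] F [0.  0.2 0.3]
0.03 [np.float64(0.448)] [np.float64(0.47)]
0.01 [np.float64(0.448)] [np.float64(0.47)]
0.0 [np.float64(0.448)] [np.float64(0.47)]
-0.09 [np.float64(0.452)] [np.float64(0.494)]
```

```bash
python3 -m crank '[[[0,0,0,5,0,0,100],[0,0,0,5,0,0,100],[0,0,0,5,0,30,100],[0,0,0,5,0,55,100],[0,0,0,5,0,70,100],[0,0,0,5,0,76,100],[0,0,0,5,0,76,60],[0,0,0,5,0,76,60],[0,0,0,5,0,76,5],[0,0,0,5,0,76,5]]]'
python3 -m crank '[[[0,0,0,0,0,1,5],[0,0,0,0,0,1,5],[0,0,0,0,0,1,5],[0,0,0,0,0,1,5],[0,0,0,0,0,1,5],[0,0,0,0,0,1,5],[0,0,0,0,0,1,5],[0,0,0,0,0,1,5],[0,0,0,0,0,1,5]]]'
python3 -m crank '[[[0,0,0,3,0,0,5],[0,0,0,6,0,0,5],[0,0,0,8,0,0,5],[0,0,0,8,0,0,5]]]'
python3 -c "
from h import *
tin()"
```

```text
clock: 22.15
tool_pos: [0.4568, -0.0458, 0.0724]
ee_rot: [2.222, 2.22, 0.001]
force: [-0.1, -0.2, -0.7]
width: 0.731
clock: 22.9
tool_pos: [0.4555, -0.0463, 0.0707]
ee_rot: [-2.222, -2.219, 0.002]
force: [-4.1, -0.3, 4.1]
width: 0.268
clock: 23.23
tool_pos: [0.4558, -0.0449, 0.0707]
ee_rot: [2.225, 2.212, -0.011]
force: [-2.4, -19.4, 2.5]
width: 0.269
0.45 brown edges [(-320, 'on'), (-202, 'off'), (-174, 'on')]
0.46 brown edges [(-319, 'on'), (-201, 'off'), (-174, 'on')]
```

```bash
python3 -m crank '[[[0,0,0,-5,0,0,5],[0,0,0,-10,0,-1,5],[0,-3,0,-10,0,-5,5],[0,-6,0,-10,0,-9,5],[0,-9,0,-10,0,-14,5],[0,-12,0,-10,0,-18,5],[0,-15,0,-10,0,-22,5],[0,-15,0,-10,0,-25,5],[0,-15,0,-10,0,-25,5]]]'
python3 - <<'E'
from h import *
tin()
im=optics.read_camera('scene')[:,:,::-1].copy(); cv2.imwrite('pics/s13.png',im)
h=cv2.cvtColor(im,cv2.COLOR_BGR2HSV); m=(h[...,0]<18)&(h[...,1]>90)&(h[...,2]>50)
for r in range(160,216,2): print(r,''.join('#' if x else '.' for x in m[r,150:280:1]))
E
```

```text
clock: 24.03
tool_pos: [0.4566, -0.0469, 0.0957]
ee_rot: [2.083, 2.083, -0.271]
force: [-0.4, 1.1, -2.0]
width: 0.272
0.45 brown edges [(-319, 'on'), (-202, 'off'), (-171, 'on')]
0.46 brown edges [(-319, 'on'), (-201, 'off'), (-171, 'on')]
160 .................................................................................#................................................
162 .................................................................................#.................#..............................
164 .............................................................................................#....................................
166 .............................................................................................#....................................
168 ..................................................................................................................................
170 ..................................................................................................................................
172 ..............................................
[... 2219 characters left out ...]
.........................
206 ..................................................................................................................................
208 ..................................................................................................................................
210 ..................................................................................................................................
212 ..................................................................................................................................
214 ..................................................................................................................................
```

Run:
```python
from h import *
im=cv2.imread('pics/s13.png').astype(int); d=im[...,2]-im[...,0]
print('scene r-b, rows v, cols u=150..210 step 3')
for v in range(160,212,2): print(v,' '.join('%3d'%d[v,u] for u in range(150,216,3)))
print('scene px for blade flat on deck top face: far tip, near tip, far shoulder, near shoulder',*[w2px('scene',[x,y,.079]).round() for x,y in((.422,-.178),(.492,-.178),(.422,-.103),(.492,-.103))])
print('same +30mm',*[w2px('scene',[x,y,.109]).round() for x,y in((.422,-.178),(.492,-.178),(.422,-.103),(.492,-.103))])
tp=optics.read_camera('top').astype(int); d=tp[...,0]-tp[...,2]
print('top px flat',*[w2px('top',[x,y,.079]).round(1) for x,y in((.492,-.1795),(.422,-.1795))],'+30',*[w2px('top',[x,y,.109]).round(1) for x,y in((.492,-.1795),(.422,-.1795))])
for v in range(180,222,2): print(v,' '.join('%3d'%d[v,u] for u in range(296,340,2)))
```

```text
scene r-b, rows v, cols u=150..210 step 3
160   9   8   9   8   7   5   5   4   6   8   5   7   5   6   6   8   9  16   5   7   7   6
162   7   7   7   7   5   6   8   7   7   7   7   6   6   6   7   6  11  18   8   6   8   7
164   6   6   6   6   6   6   8   5   4   8   8   7   8   5   8   6  12  17   6   6   7   8
166   6   6   8   9   7   7   8   9   9   9   9   8  10   8   9   8  14  10   6   7   8   8
168   7   7   7   6   7   7   6   9   7   8   8   7   9   8   6  11  18   5   5   8   6   7
170   5   8   8  10   7   8   8   9   7   7   9   7   9   8   6   8  19   6   6   4   7  11
172  18  14   8   6   8   7   9   7   9   8   8   8   6   8   7   8  19   6   7   9   5   6
174  34  35  38  37  37  36  35  21  -2   9   7   8   7   8   5  11  14   6   7   6   7   5
176  18  17  20  17  20  26  29  28  -2   7   7   7   8   8   9  16   8   8   6   6   6   4
178  21  24  22  21  21  22  25  11  -3   2   1   2  -1   2  12  19   4   9   8   7   6   7
180  25  24  25  24  22  21  23   0  -1   2   1  -1   1   2  11  17   7   7   6   6   5   4
182  23  23  23  23  26  23  23  -2  -2   0   
[... 2833 characters left out ...]
  17  11  15  15   9  20  19  19  19  12   3   5   4   2
208  15  11   7  24  22  29  16  23  14  10  16  15   8  22  24  23  25  11   3   2   1   0
210  17  17  11   8  22  26  16  26  14  14  15  14   9  21  19  22  23  13   1   3   5   5
212  23  17  15   9   8  23   8  22  16   6  11  11   8   0   4   2   3   3   2   3   4   3
214  20  18  16  13   8  14   5  23  16  10  10  10  11   3   5   3   3   5   4   5   3   4
216  19  19  18  14  13   8   5  23  15   8  12  12  11   2   3   3   2   2   3   4   3   3
218  21  18  19  19  15  15   5  20  19  18  10   9  12   2   2   4   3   2   2   3   1   2
220  21  20  18  19  16  16   8  13  11   4  14  15  20  16  16  15  18  17  15  14  21  19
```

```bash
python3 -m crank '[[[0,-2,0,0,0,-4,5],[0,-4,0,0,0,-8,5],[0,-6,0,0,0,-12,5],[0,-8,0,0,0,-15,5],[0,-8,0,0,0,-15,5]]]'
python3 -m crank '[[[0,0,0,3,0,-1,5],[0,0,0,6,0,-2,5],[0,0,0,9,0,-4,5],[0,0,0,9,0,-4,5]]]'
python3 - <<'E'
from h import *
tin()
tp=optics.read_camera('top').astype(int); d=tp[...,0]-tp[...,2]
for v in range(188,214,4): print(v,' '.join('%3d'%d[v,u] for u in range(300,340,1)))
E
```

```text
clock: 24.6
tool_pos: [0.4565, -0.0435, 0.1102]
ee_rot: [2.002, 2.001, -0.407]
force: [-1.3, 1.8, -1.5]
width: 0.276
clock: 24.93
tool_pos: [0.4563, -0.0343, 0.1105]
ee_rot: [2.004, 1.999, -0.407]
force: [0.8, -1.1, -2.6]
width: 0.27
0.45 brown edges [(-320, 'on'), (-202, 'off'), (-153, 'on')]
0.46 brown edges [(-319, 'on'), (-201, 'off'), (-154, 'on')]
188  29  31  29  28  27  29  37  16   8  17  23  21  21  14   8  11  13   9  12   5   6   6   6   5   2   2   2   3   3   3   9   5   2   1   5   5   2   2  -2   0
192  44  71  77  74  75  81  78  24   5  13  22  20  21  15  11  14  15  13   9   7  15  22  24  16   4   3   4   4   6   5   3   3   4   1   2   4  -2   0   1   2
196  68  71  71  72  86  79  77  29   2  12  21  23  15  14  11  15  14  11  10   7  13  22  22  15   4   2   4   3   3   4   3   1   3   2   4   4   0   1  -1   1
200  72  73  67  48  79  66  81  64   6   8  21  23  18  17  10  15  15  15  13   8  11  23  23  20   4   4   3   5   1   3   2   6   2   3   4   4  -1   2   0   0
204  76  77  86  86  80  64  72  67   7  12  24  23  15  11  10  15  15  13  12   7  11  19  22  16   3   2   3   3   5   3   4   4   3   5   5   2   2   0   1   0
208  31  81  79  73  75  76  80  72  12  10  25  24  15  12  12  17  16  16  11   8   7  20  23  19   6   2   0   5   3   3   5   3   3   3   3   2   5  -1   1  -1
212  25  24  18  20  17  20  19  17   7  11  24  22  18  17   6   8  12  12  11   8   7   6   3   5   3   5   3   4   2   3   4   2   5   2   4   4   4   5   1   4
```

```bash
python3 -m crank '[[[0,0,0,5,0,-2,5],[0,0,0,10,0,-4,5],[0,0,0,15,0,-6,5],[0,0,0,20,0,-8,5],[0,0,0,25,0,-10,5],[0,0,0,30,0,-12,5],[0,0,0,35,0,-15,5],[0,0,0,40,0,-17,5],[0,0,0,45,0,-19,5],[0,0,0,50,0,-21,5]]]'
python3 -m crank '[[[0,0,0,9,0,-4,5],[0,0,0,18,0,-8,5],[0,0,0,27,0,-12,5],[0,0,0,36,0,-16,5],[0,0,0,46,0,-20,5],[0,0,0,56,0,-24,5],[0,0,0,66,0,-28,5],[0,0,0,76,0,-32,5],[0,0,0,86,0,-37,5],[0,0,0,96,0,-41,5]]]'
python3 - <<'E'
from h import *
tin();rows((.456,.20,.13,90))
tp=optics.read_camera('top')[:,:,::-1].copy(); im=optics.read_camera('scene')[:,:,::-1].copy(); cv2.imwrite('pics/s14.png',im); cv2.imwrite('pics/t14.png',tp)
for i,(l,t,w,h) in ((im,(190,150,140,70)),(tp,(180,180,140,50))):
    H=cv2.cvtColor(i,cv2.COLOR_BGR2HSV); m=(H[...,0]<18)&(H[...,1]>100)&(H[...,2]>50)
    for r in range(t,t+h,3): print(r,''.join('#' if x else '.' for x in m[r,l:l+w:2]))
E
```

```text
clock: 25.87
tool_pos: [0.4567, 0.0209, 0.1104]
ee_rot: [2.002, 2.0, -0.406]
force: [-0.4, -0.2, -0.7]
width: 0.271
clock: 26.7
tool_pos: [0.4566, 0.1254, 0.1106]
ee_rot: [2.002, 2.0, -0.407]
force: [0.1, 0.0, -1.1]
width: 0.271
0.45 brown edges [(-319, 'on'), (-202, 'off')]
0.46 brown edges [(-319, 'on'), (-201, 'off')]
(0.456, 0.2, 0.13, 90) [ 0.  22.9  0.1] [ 59.  -1. -46.] n=3.2
joints [-0.17  0.48 -0.57  2.    0.62  1.11 -1.11] t 26.75 w 0.271 pos [0.4567 0.128  0.1105] F [0.5 2.7 0.2]
150 .............................................................#........
153 ........................................................##............
156 .....................................................................#
159 ......................................................................
162 ......................................................................
165 ........................................................#.............
168 ......................................................................
171 .........................................................#............
174 
[... 1770 characters left out ...]
.........................
204 ...............................##############.........................
207 ................................#############.........................
210 .................................#############........................
213 ......................................................................
216 ......................................................................
219 ......................................................................
222 ......................................................................
225 ......................................................................
228 ......................................................................
```

```bash
python3 -m crank '[[[0,0,0,-5,0,-25,5],[0,0,0,20,3,-48,5],[0,0,0,50,7,-60,5],[0,0,0,80,10,-70,5],[0,0,0,105,14,-78,5],[0,0,0,119,14,-83,5],[0,0,0,130,14,-58,5],[0,0,0,142,14,-33,5],[0,0,0,151,14,-9,5],[0,0,0,151,14,-9,5]]]'
python3 - <<'E'
from h import *
s=status.get_obs(); print(s['tool_pos'],s['ee_rot'],s['width'],s['force'])
im=optics.read_camera('scene')[:,:,::-1].copy(); tp=optics.read_camera('top')[:,:,::-1].copy()
for c,i,(l,t,w,h) in (('s',im,(270,180,130,70)),('t',tp,(130,175,120,50))):
    H=cv2.cvtColor(i,cv2.COLOR_BGR2HSV); m=(H[...,0]<18)&(H[...,1]>100)&(H[...,2]>40)
    for r in range(t,t+h,2): print(r,''.join('#' if x else '.' for x in m[r,l:l+w:1]))
E
```

```text
clock: 27.68
tool_pos: [0.4688, 0.2629, 0.0557]
ee_rot: [2.001, 1.998, -0.42]
force: [-0.4, -0.5, -0.7]
width: 0.272
[0.46875894 0.26287977 0.05569304] [ 2.00067629  1.99844281 -0.41964224] 0.27231658886438553 [-0.3712631  -0.45375846 -0.68734927]
180 ......................................................................................#.......#..................###..............
182 ...............................................................................................#................##................
184 ..................................................................................................................................
186 ...............................................................................................#..................................
188 ..........................................................................................................###.....................
190 ........................................................................................##...#................#...................
192 ......................................
[... 6297 characters left out ...]
...........................................................................
215 ........................................................................................................................
217 ........................................................................................................................
219 ........................................................................................................................
221 ........................................................................................................................
223 ........................................................................................................................
```

Run:
```python
from h import *
def atx(u,v,x):
    o,d=ray('scene',u,v); return o+d*(x-o[0])/d[0]
print('near tip bottom',atx(300.5,227,.504),'far tip top',atx(312,207.5,.434),'rear top',atx(382,204,.458),'rear bottom near',atx(383,209,.481))
```

```text
near tip bottom [0.504      0.14272018 0.02465908] far tip top [0.434      0.17144067 0.03332629] rear top [0.458      0.34674084 0.07872142] rear bottom near [0.481      0.34587089 0.08152986]
```

```bash
python3 -m crank '[[[0,-6,0,0,-10,0,5],[0,-6,0,4,-10,9,5],[0,-6,0,8,-10,18,5],[0,-6,0,12,-10,27,5],[0,-6,0,15,-10,34,5],[0,-6,0,17,-10,39,5],[0,-6,0,19,-10,44,5],[0,-6,0,19,-10,44,5]]]'
python3 -m crank '[[[0,0,0,0,0,1,5],[0,0,0,1,0,2,5],[0,0,0,1,0,2,5]]]'
```

```text
clock: 28.45
tool_pos: [0.461, 0.2664, 0.0112]
ee_rot: [1.939, 1.936, -0.502]
force: [0.2, 1.7, 0.5]
width: 0.275
clock: 28.7
tool_pos: [0.461, 0.2664, 0.0098]
ee_rot: [1.939, 1.935, -0.502]
force: [0.5, 0.7, 1.8]
width: 0.272
```

```bash
python3 -m crank '[[[0,0,0,1,0,2,5],[0,0,0,1,0,3,5],[0,0,0,1,0,3,40],[0,0,0,1,0,3,70],[0,0,0,1,0,3,70],[0,0,0,1,0,3,70],[0,0,0,1,0,3,70],[0,0,0,1,0,3,70],[0,0,0,1,0,3,70]]]'
python3 -m crank '[[[0,0,0,-10,0,-20,70],[0,0,0,-25,0,-50,70],[0,6,0,-40,0,-85,70],[0,12,0,-55,0,-120,70],[0,18,0,-70,0,-155,70],[0,24,0,-85,0,-190,70],[0,28,0,-95,0,-200,70],[0,28,0,-95,0,-200,70],[0,28,0,-95,0,-200,70]]]'
python3 -c "
from h import *
rows((.246,-.628,.25,21),(.456,.26,.3,90))"
```

```text
clock: 29.45
tool_pos: [0.4608, 0.2662, 0.0065]
ee_rot: [1.939, 1.936, -0.502]
force: [1.2, 0.3, 0.0]
width: 0.697
clock: 30.2
tool_pos: [0.4616, 0.2784, 0.2283]
ee_rot: [2.216, 2.205, -0.019]
force: [0.3, 0.1, -0.0]
width: 0.702
(0.246, -0.628, 0.25, 21) [ 0.8  0.9 68.7] [-908. -211.   -5.] n=22.3
(0.456, 0.26, 0.3, 90) [ 0.1  1.1 -0.3] [-20.  -5. -71.] n=1.8
joints [-0.05  0.35 -0.76  1.83  0.28  1.09 -0.92] t 30.2 w 0.702 pos [0.4616 0.2784 0.2283] F [ 0.3  0.1 -0. ]
```

```bash
python3 -m crank '[[[0,0,0,30,-16,-40,70],[0,0,0,60,-33,-80,70],[0,0,0,95,-50,-100,70],[0,0,0,130,-66,-110,70],[0,0,0,160,-83,-110,70],[0,0,0,195,-100,-110,70],[0,0,0,230,-125,-110,70],[0,0,0,270,-150,-110,70],[0,0,0,270,-150,-110,70],[0,0,0,270,-150,-110,70]]]'
python3 - <<'E'
from h import *
tin()
tp=optics.read_camera('top')[:,:,::-1].copy(); im=optics.read_camera('scene')[:,:,::-1].copy()
cv2.imwrite('pics/t20.png',tp);cv2.imwrite('pics/s20.png',im)
H=cv2.cvtColor(tp,cv2.COLOR_BGR2HSV); m=(H[...,0]<18)&(H[...,1]>100)&(H[...,2]>50)
for r in range(170,215,2): print(r,''.join('#' if x else '.' for x in m[r,140:250]))
m[:, :140]=0;m[:,252:]=0;m[:175]=0;m[215:]=0
P=np.array([px2w('top',u,v,.01)[:2] for v,u in np.argwhere(m)],np.float32); print(cv2.minAreaRect(P))
o=cv2.imread('pics/top0.png'); o=cv2.resize(o,(512,384),interpolation=cv2.INTER_AREA)
d=np.abs(o.astype(int)-tp).max(2)>45
# changes per region
for n,(l,t,w,h) in dict(dish=(340,130,48,40),therm=(385,165,22,35),mug=(192,225,36,40),jar=(146,225,32,30),tub=(165,145,28,36),sq=(186,124,36,36),bowl=(216,88,32,34),mill=(155,102,30,34),flap_a=(295,118,45,45),flap_b=(295,175,45,42)).items(): print(n,int(d[t:t+h,l:l+w].sum()),'/',w*h)
for n in ['turner','mug','jar','tub','square_tin','bowl','mill']: print(n,[(np.round(q['rect']),round(q['conf'],2)) for q in models.find_in('scene',n)[:2]])
tpd=(tp[...,2].astype(int)-tp[...,0]); g=tp.astype(int).mean(2)
print('flap region gray'); 
for v in (135,145,155,190,200,210): print(v,' '.join('%3d'%g[v,u] for u in range(300,345)))
E
```

```text
clock: 31.03
tool_pos: [0.3044, 0.5563, 0.33]
ee_rot: [2.204, 2.224, -0.027]
force: [-1.3, -0.9, 0.0]
width: 0.698
0.45 brown edges [(-319, 'on'), (-201, 'off')]
0.46 brown edges [(-319, 'on'), (-201, 'off')]
170 ..............................................................................................................
172 ..............................................................................................................
174 ..............................................................................................................
176 ..............................................................................................................
178 ..............................................................................................................
180 ..............................................................................................................
182 ..............................................................................................................
184 ..................................................................................
[... 2798 characters left out ...]
  95 178 174 181 162  94  93  97  96  97  98  95  98  99  98  97  93  95  93  96  98  96  96  96  96  96  94  94  98  95  96  94  92  95  99  95  73
190 173 174 174 173 170 167 126  59  48 116 182 188 183 173  96  95  97  99  98  99  98  97  97  97  98  99 101  98  99  95  99  97  98  97  99  93  73  67  74  75  78  79  81  85  80
200 174 177 179 176 175 168 124  66  41  96 189 186 184 170  99  93  95  99  99  98 100  99  98 100  97  97  97 100  96  98  98  99  96  97 101  96  76  66  70  77  78  82  84  86  88
210 177 179 180 177 176 173 145 133  50  86 181 182 186 171 123  96  95  96  99  98 103 100 101  96  98  98 100 101  98  95  98  99  93  97  97  97  99  95  98  99  98 100  99  99  98
```

Run:
```python
from h import *
print('pred near tip bottom',w2px('scene',[.498,.138,0]),'far tip top',w2px('scene',[.428,.138,.009]),'rear top',w2px('scene',[.452,.357,.022]),'rear near bottom',w2px('scene',[.476,.357,0]))
i=cv2.imread('pics/s20.png'); H=cv2.cvtColor(i,cv2.COLOR_BGR2HSV); m=(H[...,0]<18)&(H[...,1]>100)&(H[...,2]>50)
for r in range(206,238,2): print(r,''.join('#' if x else '.' for x in m[r,290:390]))
o=cv2.resize(cv2.imread('pics/sc0.png'),(512,384),interpolation=cv2.INTER_AREA); d=np.abs(o.astype(int)-i).max(2)>45
for n,(l,t,w,h) in dict(mug=(304,163,34,40),jar=(362,162,26,42),flapb=(196,150,20,62)).items(): print(n,int(d[t:t+h,l:l+w].sum()),'/',w*h)
```

```text
pred near tip bottom [298.23869326 232.20672392] far tip top [299.11249628 212.13183236] rear top [381.90950851 219.19540125] rear near bottom [381.58672508 231.49133709]
206 ....................................................................................................
208 ....................................................................................................
210 ....................................................................................................
212 ..........##........................................................................................
214 ..........###########################...............................................................
216 ..........############################..............................................................
218 ..........##################################################################........................
220 .........###################################################################################........
222 .........####################################################################################.......
224 .........####################################################################################.......
226 .........###################################################################################........
228 .........#################################..............................##.#......#.#.####.#........
230 ..........############################..............................................................
232 ...................................#................................................................
234 ....................................................................................................
236 ....................................................................................................
mug 262 / 1360
jar 224 / 1092
flapb 33 / 1240
```

```bash
python3 -c "
from h import *
print(ctrl.sign_off())"
```

```text
the job is handed in; nothing more can be done
None
```

I put the loaf tin into the empty bay (bay b), pushing it through the flap with the turner. The turner is now flat on the worktop and the job is handed in. It finished at about 31 s of the 66 s allowed.

**What went wrong on the way:**
- **First push:** the turner slipped out of the grip near the end, with the tin's rear only about 75 mm past the flaps. I gripped it again and pushed about 12 mm further.
- **First withdrawal:** the turner slipped again, and a second pull with it lying flat jammed at about 19 N, most likely under the flap. Lifting and tilting the blade freed it.
- **Views used up:** I reached the 12-picture limit before the end of the push. Everything after that was checked by measuring pixels, not by looking.

**Last checks:**
- **Tin:** its centre is about 152–154 mm past the flaps, inside the required 130–205 mm. I did not measure its tilt separately.
- **Flaps:** both flap areas in the top camera match the starting picture. The scene camera shows a few changed pixels at flap b (33 of 1240), not explained.
- **Turner:** its outline matches one lying flat on the worktop to within 1–3 pixels.
- **Dish, thermometer, square tin, tub, bowl and mill:** no change in the top camera.
- **Mug and jar:** the raw picture differences are not clean here, probably because of the arm and its shadow. The detector places both within a few pixels of where they started.
- **Robot:** the arm is clear of everything.

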